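# Eject the cast ingot from its mould

### The job

The small twin mould by the vice holds two brass castings side by side: a rectangular ingot and a round button, each with its own spring ejector slide behind it. Press the slide behind the rectangular ingot all the way in, so that the ingot is pushed out and lies flat in the catch pan at the mould's far end, then let the slide go. Do not touch the ingot itself, and leave the round button lying where it is in the mould.

Things in the scene. Friction and masses are not known exactly. Their poses are not given: they have to be found in the camera images.
- mould: Fixed steel twin mould, 179 x 86 mm. Origin: underside, mid-width; +x runs lengthways from the thumb plates to the catch pan, z up. Two channels along x, 27 mm wide, centred at y = +20 and -20 mm. Deck x -94 to 22 mm, 18 mm high (guide bars 26 mm high, x -67 to -37); cheeks with lips over the parts, x -22 to 22, 37 mm high; one open pan x 22 to 82, 80 mm wide, floor 4 mm, rim 18 mm high.
- ingot: Rectangular brass ingot, 40 x 24 x 10 mm, lying lengthways in one of the channels, seen between its lips. Origin: centre of its underside. The slide behind it, in the same channel, has an upright thumb plate 24 mm wide, 31 to 65 mm above the bench, rear face at mould x = -89 mm. Press it along +x, 50 mm to its stop (2 N at first, 6 N at the end); the ingot drops into the pan in the last 6 mm.
- button: Round brass button, 24 mm across, 10 mm thick, lying in the mould's other channel, in front of its own equal slide (16 mm gap between the two thumb plates). Origin: centre of its underside. It must stay there. (Surroundings: a stiff flexible shaft hangs from above at world x 0.23, y 0.03 m down to the bench, left of the arm; the vice, 83 mm high, stands left of the mould.)
There are look-alikes about, which are no part of the job. What is shaped like the ingot but white is not meant.

How it is judged:
By the outcome, as a careful person would: the job done as asked, in the order asked, and still so for the second after the job is handed in, with the robot touching nothing.
It also fails if it takes over 26 s, if anything falls off the work surface, if the arm or the gripper's body presses on something with over 40 N, if the wrist force passes 120 N, or if a joint passes its speed limit or range.

### The arm

A 7-joint arm with a two-finger parallel gripper is mounted at the origin on a cart in front of the work surface, level with it; the furniture and walls round the work are solid. World frame = base frame: x ahead of the robot, y to its left, z up, the work surface at z = 0. Lengths are in m, angles in rad, forces in N, time in s.
With the tool pointing down it reaches from about 0.425 to 0.8 m from the base axis. Payload 8.3 kg.
Tool frame: the origin (TCP) lies midway between the tips of the shut fingers; the grasp point (between the pads) lies tcp_to_grasp behind it (tcp_to_grasp is the distance from the TCP to the grasp point, in m); z points along the fingers, y is the line along which they close (so a half turn about z gives the same grasp; the last joint's range is limited). The gripper opens to 85 mm and grips with 20 to 120 N. Pads are 22 mm wide; open, the fingers measure 114 mm over their backs; the gripper's body (76 mm by 85 mm) begins 54 mm behind the grasp point. The pads swing forward as they close: fully open they stand 13 mm farther back than shut.
Start: joints at [1.044, 0.383, 0.016, 1.37, -0.006, 1.388, -0.046], TCP at [0.28, -0.559, 0.231] pointing down, gripper open.
Joint ranges: [-2.95, 2.95], [-0.25, 2.06], [-1.52, 1.56], [0.18, 2.33], [-1.44, 4.58], [0.02, 2.06], [-3.01, 3.01]. Speed limits (rad/s): [2.39, 2.39, 3.01, 3.01, 3.14, 3.14, 3.14].

### API

Orientations are given as a rotation vector (axis times angle).
In Python, from workcell import observe, get_image, calibration, sign_off, recognise, silhouettes, place_of, tcp_to_grasp gives the robot as it stands. The module is installed in compiled form; this text tells all that it offers.
- The arm moves only by the tool arm_command, never from a script. Its argument "deltas" is a list of rows, each an object with "linear": the shift along the tool's x, y, z in m, a list of three; "turn": the turn, a rotation vector about the tool's x, y, z in degrees, a list of three. A call has 1 to 12 rows; each row is the pose to reach, as a shift and turn from the pose commanded when the call began, along the tool's axes at that moment; what a row does not reach only later rows make up. A row lasts 1/10 s, in which the tool goes at most 50 mm and 8.59 degrees, less where a joint would pass 70% of its speed; a pose out of reach is approached as far as the arm can. A call with a gripper value outside its range is refused whole. "fingers" is the gripper's target within -1 to 1 (fully open at 1, half-way at 0, shut at -1), set as the call begins (left out, the last holds). The fingers move at their own pace and stop on an object; the grip force is fixed at half the most. Time passes only in rows, so rows that repeat a pose let the fingers close. It gives the time, the measured TCP pose, the force, the opening and the grip force at its end, in the units of the state.
- observe(): the state, without advancing time (a new reading comes with each control period).
- get_image(name): name is "scene" or "top" or "wrist"; returns the picture (480x640x3 uint8, blue, green, red); there is no depth.
- calibration(name): a dict with "K" (3x3 intrinsics, pixels), "rvec" (rotation vector, rad) and "tvec" (3), from world to camera coordinates, as OpenCV has them. Camera axes: x right, y down, z forward; pixel columns grow to the right and rows downward; lengths in m; the calibration is good to about 2 mm. The wrist camera is an equidistant fisheye: a pixel r from the principal point sees the ray r / f radians off the axis. A picture is of the moment at which its call begins: read the wrist's pose just before it. calibration takes no time and is no camera call; for the wrist camera it gives the pose at the moment of the call.
- sign_off(): hands the job in; it is judged then, once.
Trained networks look in the newest picture that a camera, given by its name, has taken for a name from the list of things; names that differ only in an ending like _2 or _b are one class to them, and where a whole thing is asked for, a point or a joint stands for the part that bears it (a point fixed in the world has none). Each returns a list of dicts, best first, with "p" (0 to 1); they miss things now and then, are a little off and sometimes report something else, mostly with a low value. They report only what shows in the picture. A call takes as long as a camera call. They do not tell look-alikes from the thing itself.
- recognise(camera, query): "uv" ([column, row] in pixels, amid what is visible of it).
- silhouettes(camera, query): "pixels" (480x640 bool, what is visible of it) and "uv" ([column, row] in pixels, amid what is visible of it).
- place_of(camera, query): "uv" ([column, row] in pixels: a listed point, or the origin of a listed thing).
The state is a dict: "clock": time; "q": joint angles; "joint_velocities": joint speeds; "effort": joint torques, N m; "position": TCP position; "orientation": TCP orientation; "wrist_force": force on the tool from outside, world axes, zero at the start; "moment": the same for the moment, N m; "gripper_width": opening from 0.0 (shut) to 1.0 (fully open); "finger_force": force on a finger pad.
Only numpy, scipy, OpenCV 4.12 (cv2) and the standard library are available. Lean on these libraries where they do the work, as an engineer would, in place of code of your own. Each camera call takes 0.05 s, during which the arm holds its last target. There are 200 camera calls.

## Working session

There is one attempt and no reset: what is moved stays moved. The work goes in short steps, Python scripts to look and compute and a tool call to move; the robot and the scene stay as the last step left them, time stands still between calls to the robot, and variables do not carry over. Pictures are saved under pics/ and viewed, at most 10 in all, crops included, and the job is handed in when it is done.

Besides the shell and the picture viewer there is one more tool, called after ">>>" by a JSON object that holds its "api" and its "payload", one argument or row to a line. arm_command: Moves the arm, as the interface text tells. Its arguments: {"type":"object","properties":{"deltas":{"type":"array","items":{"type":"object","properties":{"linear":{"type":"array","items":{"type":"number"}},"turn":{"type":"array","items":{"type":"number"}}}}},"fingers":{"type":"number"}},"required":["deltas"]}

```bash
mkdir -p pics
python3 - <<'E'
from workcell import *
import cv2,numpy as np
for c in ["scene","top"]:
    im=get_image(c); cv2.imwrite(f"pics/{c}0.png",im)
    k=calibration(c); print(c,k)
    for n in ["mould","ingot","button"]:
        print(n,[(np.round(r["uv"]),round(r["p"],2)) for r in place_of(c,n)],[(np.round(r["uv"]),round(r["p"],2)) for r in recognise(c,n)])
print(tcp_to_grasp,observe())
E
```

```text
scene {'K': array([[566.08128912,   0.        , 315.78459651],
       [  0.        , 566.08128912, 231.30644985],
       [  0.        ,   0.        ,   1.        ]]), 'rvec': array([ 1.94319654, -0.5658313 ,  0.37832351]), 'tvec': array([-0.68054281, -0.04291151,  1.05074325])}
mould [(array([314., 262.]), 0.59)] [(array([300., 255.]), 0.95)]
ingot [(array([361., 277.]), 0.86), (array([302., 244.]), 0.44)] [(array([363., 277.]), 0.63), (array([298., 238.]), 0.45)]
button [(array([306., 242.]), 0.6), (array([318., 254.]), 0.45)] [(array([312., 248.]), 0.49)]
top {'K': array([[571.65417384,   0.        , 323.19606104],
       [  0.        , 571.65417384, 231.94322062],
       [  0.        ,   0.        ,   1.        ]]), 'rvec': array([ 2.21029222, -2.16187021,  0.0748797 ]), 'tvec': array([-0.56027175,  0.46135225,  0.87066733])}
mould [(array([301., 238.]), 0.61)] [(array([303., 242.]), 0.83)]
ingot [(array([368., 216.]), 0.69), (array([289., 236.]), 0.68)] [(array([366., 214.]), 0.76), (array([290., 235.]), 0.69)]
button [(array([314., 240.]), 0.54)] []
0.0187 {'clock': 0.7, 'q': array([ 1.04413534,  0.38336453,  0.01642552,  1.37010308, -0.00628727,
        1.38819941, -0.04647736]), 'joint_velocities': array([-1.17118137e-03,  4.83991103e-04,  1.29699836e-05, -9.58698555e-04,
       -1.13509225e-03,  8.73947917e-04,  8.73246274e-04]), 'effort': array([-4.87849718e-05, -6.27153325e+01,  8.43102615e-01, -3.72011805e+01,
        1.64839154e-02,  2.47124088e-03,  2.64380645e-05]), 'position': array([ 0.27958858, -0.55895749,  0.23130029]), 'orientation': array([-3.05746083e+00, -7.22028089e-01, -4.86646382e-05]), 'wrist_force': array([-0.03353764, -0.41450095,  0.30528448]), 'moment': array([ 0.01773137, -0.00823253, -0.0396317 ]), 'finger_force': 0.0, 'gripper_width': 1.0000639077517846}
```

View pics.

Run:
```python
import cv2
a=cv2.imread("pics/top0.png");b=cv2.imread("pics/scene0.png")
cv2.imwrite("pics/top_c.png",cv2.resize(a[150:330,200:440],None,fx=3.3,fy=3.3,interpolation=cv2.INTER_CUBIC))
```

```text
(no output)
```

View pics/scene0.png

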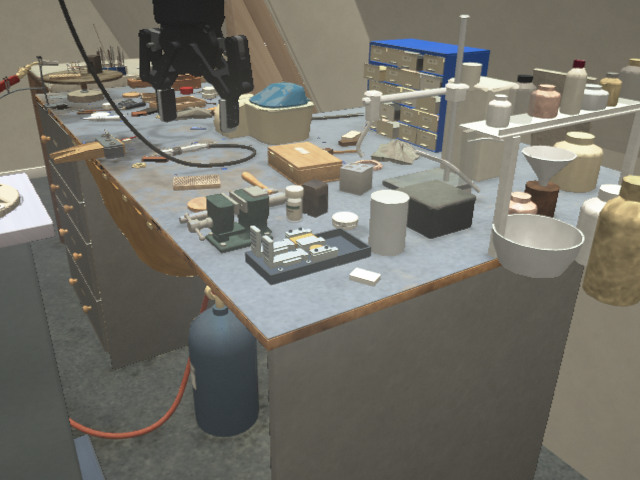

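View pics/top_c.png

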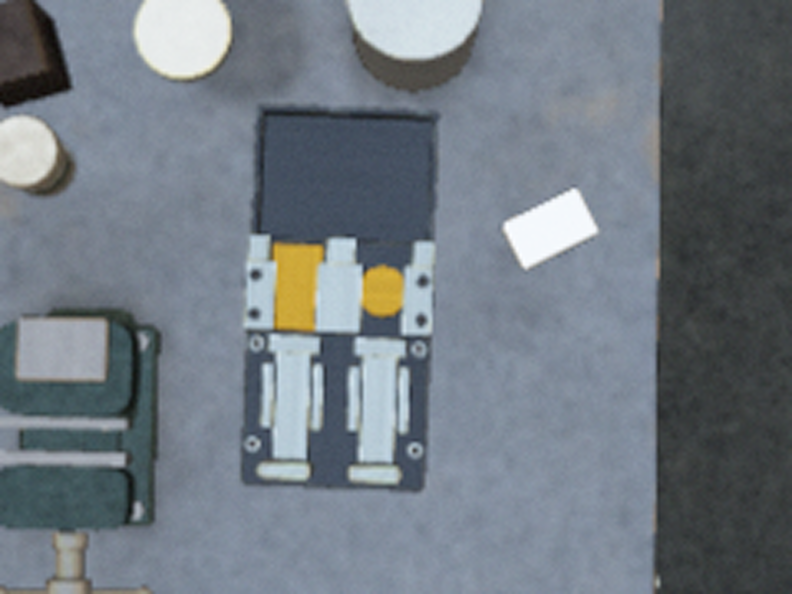

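In the crop (scale 3.3, offset 200,150), the brass rectangle is at top pixel (290,237), in the left channel. The round button is at (316,238). The white look-alike block lies loose at (367,219) and is not meant. The ingot's thumb plate is at (286,292) and the button's at (314,294).

```bash
cat > h.py <<'E'
from workcell import *
import cv2,numpy as np
from scipy.optimize import least_squares
def proj(c,P):
    k=calibration(c); return cv2.projectPoints(np.array(P,float),k["rvec"],k["tvec"],k["K"],None)[0].reshape(-1,2)
def M2W(p,P):
    c,s=np.cos(p[2]),np.sin(p[2]); P=np.array(P,float)
    return np.c_[p[0]+c*P[:,0]-s*P[:,1],p[1]+s*P[:,0]+c*P[:,1],P[:,2]+(p[3] if len(p)>3 else 0)]
E
python3 - <<'E'
from h import *
# mould pts (m) , crop pixels
D=[((.082,.040,.018),(262,107)),((.082,-.040,.018),(437,113)),((-.094,.043,.018),(243,485)),((-.094,-.043,.018),(425,490)),
((-.022,.043,.037),(245,329)),((-.022,-.043,.037),(433,333)),((-.089,.032,.065),(257,475)),((-.089,.008,.065),(310,477)),((-.089,-.008,.065),(349,479)),((-.089,-.032,.065),(401,481))]
P=[d[0] for d in D]; uv=np.array([d[1] for d in D])/3.3+[200,150]
r=min((least_squares(lambda p:(proj("top",M2W(p,P))-uv).ravel(),[.45,-.15,y],loss="soft_l1") for y in(0,1.57,3.1,-1.57)),key=lambda r:r.cost)
print(r.x,np.round(r.fun.reshape(-1,2),1).tolist())
r4=least_squares(lambda p:(proj("top",M2W(p,P))-uv).ravel(),list(r.x)+[0],loss="soft_l1");print("with z",r4.x)
im=cv2.imread("pics/scene0.png")
for a in proj("scene",M2W(r.x,P)): cv2.circle(im,tuple(int(round(v*8)) for v in a),8,(0,0,255),-1,shift=3)
a=np.array(cv2.resize(im[200:300,220:400],None,fx=4,fy=4,interpolation=cv2.INTER_CUBIC))
cv2.imwrite("pics/sc1.png",a)
print(M2W(r.x,[(-.089,.02,.048),(-.039,.02,.048)]))
E
```

```text
[ 0.46641517 -0.51970605  6.26683593] [[0.6, 0.1], [-1.0, 0.3], [-0.5, -0.9], [0.3, -0.3], [-0.1, -1.0], [-0.2, 0.0], [0.1, 0.4], [0.5, 0.4], [-0.3, 0.2], [0.4, 0.2]]
with z [ 4.66401447e-01 -5.19751832e-01  6.26680672e+00  1.13476279e-03]
[[ 0.37775404 -0.4982537   0.048     ]
 [ 0.42774736 -0.49907113  0.048     ]]
```

View pics/sc1.png

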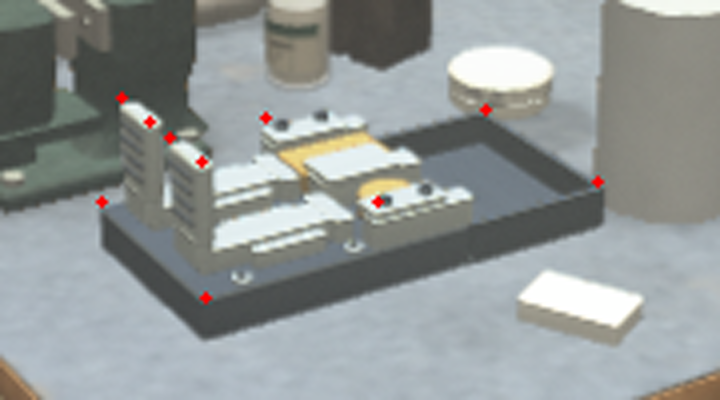

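The mould fit agrees in both views: the red model points land on the mould's corners and plate tops, and the fitted height is within 1 mm. The ingot is in the +y channel, and its plate's rear face is at (0.378, -0.498).

```bash
cat >> h.py <<'E'
from scipy.spatial.transform import Rotation as Ro
MP=[.466415,-.519706,-.01635]
def delta(w,mxyz):
    s=observe();R=Ro.from_rotvec(s["orientation"]);W=M2W(MP,[mxyz])[0]
    yaw=MP[2];T=Ro.from_matrix(np.array([[np.cos(yaw),np.sin(yaw),0],[np.sin(yaw),-np.cos(yaw),0],[0,0,-1]]))
    print(w,np.round(R.inv().apply(W-s["position"]),4),np.round((R.inv()*T).as_rotvec(degrees=True),2))
E
python3 - <<'E'
from h import *
delta("above",(-.125,.02,.12)); delta("down",(-.125,.02,.044))
E
```

```text
above [ 0.083  -0.027   0.1113] [-0.   -0.   27.51]
down [ 0.083  -0.027   0.1873] [-0.   -0.   27.51]
```

>>> {"api": "arm_command", "payload": {
  "deltas": [
    {"linear":[0.02,-0.007,0.028],"turn":[0,0,7]},
    {"linear":[0.042,-0.014,0.056],"turn":[0,0,14]},
    {"linear":[0.063,-0.02,0.084],"turn":[0,0,21]},
    {"linear":[0.083,-0.027,0.111],"turn":[0,0,27.5]},
    {"linear":[0.083,-0.027,0.111],"turn":[0,0,27.5]},
    {"linear":[0.083,-0.027,0.111],"turn":[0,0,27.5]},
    {"linear":[0.083,-0.027,0.111],"turn":[0,0,27.5]},
    {"linear":[0.083,-0.027,0.111],"turn":[0,0,27.5]}
  ],
  "fingers": -1
}}

```text
clock: 1.5
position: [0.3412, -0.4993, 0.1217]
orientation: [3.139, -0.027, 0.002]
wrist_force: [0.2, -0.8, -0.6]
gripper_width: -0.005
finger_force: 0.0
```

Run:
```python
from h import *
delta("down",(-.125,.02,.044)); delta("contact",(-.100,.02,.044))
cv2.imwrite("pics/w1.png",get_image("wrist"))
```

```text
down [ 0.0005 -0.0018  0.0777] [ 0.13 -0.06 -0.04]
contact [ 0.0255 -0.0018  0.0778] [ 0.13 -0.06 -0.04]
```

View pics/w1.png

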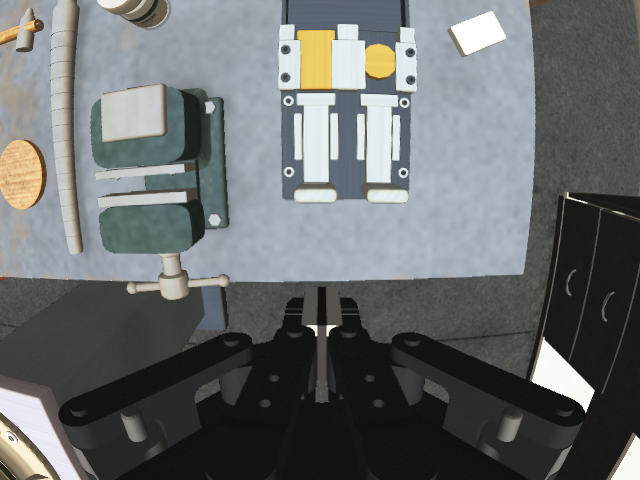

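The wrist view shows the shut fingers (column about 321) lined up with the ingot's thumb plate (columns 295-337, row 196). The button's plate is at columns 365-408.

>>> {"api": "arm_command", "payload": {
  "deltas": [
    {"linear":[0,-0.002,0.03],"turn":[0,0,0]},
    {"linear":[0,-0.002,0.06],"turn":[0,0,0]},
    {"linear":[0,-0.002,0.078],"turn":[0,0,0]},
    {"linear":[0,-0.002,0.078],"turn":[0,0,0]},
    {"linear":[0.01,-0.002,0.078],"turn":[0,0,0]},
    {"linear":[0.018,-0.002,0.078],"turn":[0,0,0]},
    {"linear":[0.024,-0.002,0.078],"turn":[0,0,0]},
    {"linear":[0.03,-0.002,0.078],"turn":[0,0,0]},
    {"linear":[0.03,-0.002,0.078],"turn":[0,0,0]}
  ]
}}

```text
clock: 2.45
position: [0.3728, -0.4965, 0.043]
orientation: [3.14, -0.024, 0.001]
wrist_force: [-1.2, -1.3, 2.0]
gripper_width: 0.001
finger_force: 1.1
```

Run:
```python
from h import *
print(observe()["wrist_force"]); delta("full press",(-.050,.02,.044))
im=get_image("wrist");cv2.imwrite("pics/w2.png",im)
```

```text
[-1.23655902 -1.25708551  1.96213251]
full press [ 0.044   0.0017 -0.001 ] [ 0.06 -0.04  0.05]
```

View pics/w2.png

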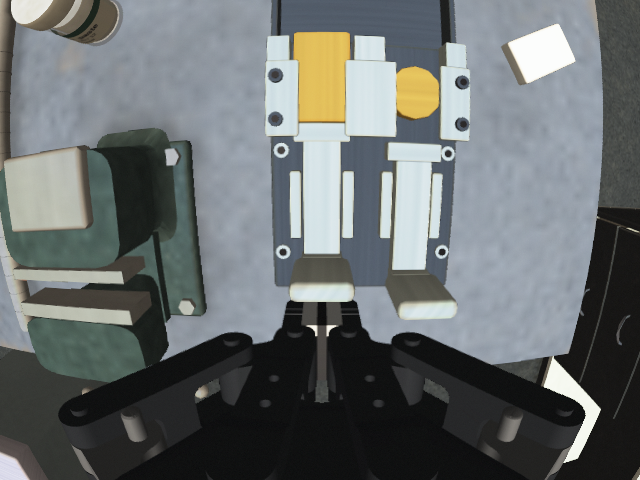

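The fingers sit squarely on the ingot's plate only, and the slide has started moving, about 5 mm in. I'll press steadily from here.

>>> {"api": "arm_command", "payload": {
  "deltas": [
    {"linear":[0.008,0.001,-0.001],"turn":[0,0,0]},
    {"linear":[0.015,0.001,-0.001],"turn":[0,0,0]},
    {"linear":[0.022,0.001,-0.001],"turn":[0,0,0]},
    {"linear":[0.028,0.001,-0.001],"turn":[0,0,0]},
    {"linear":[0.033,0.001,-0.001],"turn":[0,0,0]},
    {"linear":[0.037,0.001,-0.001],"turn":[0,0,0]},
    {"linear":[0.04,0.001,-0.001],"turn":[0,0,0]},
    {"linear":[0.042,0.001,-0.001],"turn":[0,0,0]},
    {"linear":[0.042,0.001,-0.001],"turn":[0,0,0]}
  ]
}}

```text
clock: 3.4
position: [0.4122, -0.4974, 0.0427]
orientation: [-3.14, 0.027, 0.004]
wrist_force: [-5.1, 1.0, 2.1]
gripper_width: 0.002
finger_force: 2.9
```

>>> {"api": "arm_command", "payload": {
  "deltas": [
    {"linear":[0.001,0,0],"turn":[0,0,0]},
    {"linear":[0.002,0,0],"turn":[0,0,0]},
    {"linear":[0.003,0,0],"turn":[0,0,0]},
    {"linear":[0.004,0,0],"turn":[0,0,0]},
    {"linear":[0.004,0,0],"turn":[0,0,0]}
  ]
}}

```text
clock: 3.9
position: [0.415, -0.4975, 0.0426]
orientation: [-3.139, 0.028, 0.007]
wrist_force: [-9.2, 3.6, 4.6]
gripper_width: 0.001
finger_force: 4.5
```

Run:
```python
from h import *
cv2.imwrite("pics/w3.png",get_image("wrist"))
```

```text
(no output)
```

View pics/w3.png

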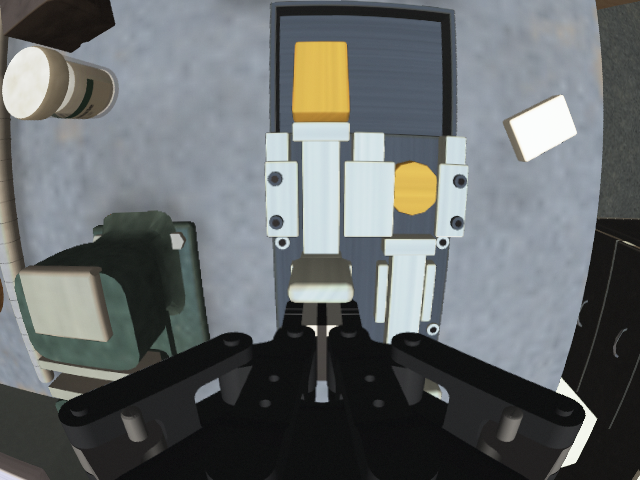

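The ingot is now over the pan at (321,82), with the slide front behind it and slightly tilted. The button hasn't moved. I'll creep on to the stop.

>>> {"api": "arm_command", "payload": {
  "deltas": [
    {"linear":[0.001,0,0],"turn":[0,0,0]},
    {"linear":[0.002,0,0],"turn":[0,0,0]},
    {"linear":[0.003,0,0],"turn":[0,0,0]},
    {"linear":[0.003,0,0],"turn":[0,0,0]}
  ]
}}

```text
clock: 4.35
position: [0.4151, -0.4975, 0.0426]
orientation: [-3.138, 0.031, 0.013]
wrist_force: [-19.5, 8.2, 11.1]
gripper_width: 0.0
finger_force: 9.2
```

Run:
```python
from h import *
cv2.imwrite("pics/w4.png",get_image("wrist")[0:340,160:560])
```

```text
(no output)
```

View pics/w4.png

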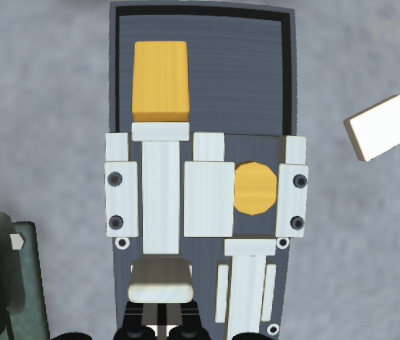

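The slide is on its stop: force rises with no further motion. I'll let it return gently, following it back.

>>> {"api": "arm_command", "payload": {
  "deltas": [
    {"linear":[-0.01,0,0],"turn":[0,0,0]},
    {"linear":[-0.02,0,0],"turn":[0,0,0]},
    {"linear":[-0.03,0,0],"turn":[0,0,0]},
    {"linear":[-0.04,0,0],"turn":[0,0,0]},
    {"linear":[-0.05,0,0],"turn":[0,0,0]},
    {"linear":[-0.06,0,0],"turn":[0,0,0]},
    {"linear":[-0.075,0,0],"turn":[0,0,0]},
    {"linear":[-0.085,0,0],"turn":[0,0,0]},
    {"linear":[-0.085,0,-0.03],"turn":[0,0,0]},
    {"linear":[-0.085,0,-0.07],"turn":[0,0,0]},
    {"linear":[-0.085,0,-0.1],"turn":[0,0,0]},
    {"linear":[-0.085,0,-0.1],"turn":[0,0,0]}
  ]
}}

```text
clock: 5.6
position: [0.3371, -0.4992, 0.1489]
orientation: [3.134, -0.026, 0.009]
wrist_force: [-0.3, -1.2, 0.6]
gripper_width: -0.004
finger_force: 0.0
```

Run:
```python
from h import *
w=get_image("wrist")[0:240,200:500];s=get_image("scene")[205:295,230:390];t=get_image("top")[170:310,240:380]
f=lambda a:cv2.resize(a,(int(a.shape[1]*300/a.shape[0]),300),interpolation=cv2.INTER_CUBIC)
r=np.hstack([f(w),f(t)]);s=f(s);o=np.zeros((600,r.shape[1],3),np.uint8);o[:300]=r;o[300:,:s.shape[1]]=s[:,:r.shape[1]]
cv2.imwrite("pics/end.png",o)
```

```text
(no output)
```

View pics/end.png

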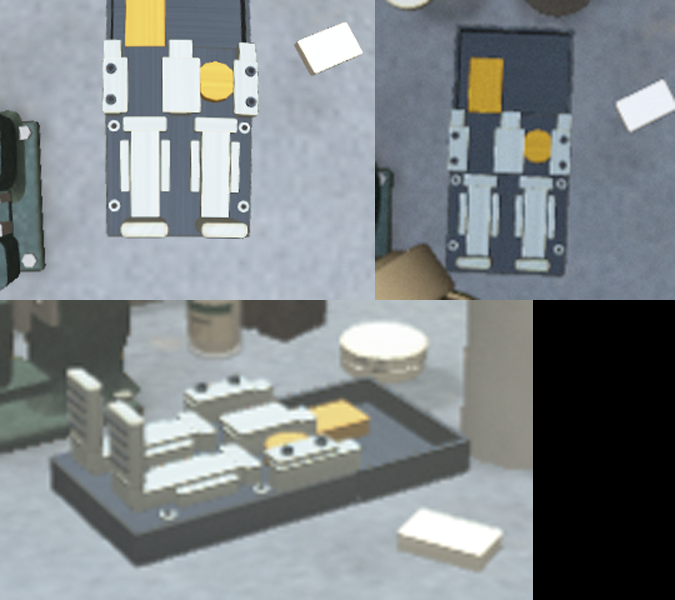

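The ingot has left the mould and lies in the pan. Both slides are home, and the button hasn't moved. I'll check that the ingot lies flat by comparing a flat model with both views.

Run:
```python
from h import *
S={}
for c in("top","scene"):
    im=get_image(c);hsv=cv2.cvtColor(im,cv2.COLOR_BGR2HSV)
    m=cv2.inRange(hsv,(15,110,90),(30,255,255)); n,l,st,ce=cv2.connectedComponentsWithStats(m)
    box=proj(c,M2W(MP,[(.022,.035,.01),(.08,.035,.01),(.08,-.035,.01),(.022,-.035,.01)])).astype(np.float32)
    for i in range(1,n):
        if st[i,4]>15 and cv2.pointPolygonTest(box.reshape(-1,1,2),tuple(map(float,ce[i])),True)>-6: print(c,st[i],ce[i].round(1))
        S.setdefault(c,im)
out=[]
for c in S:
  im=S[c]
  u=proj(c,M2W(MP,[(.045,.0,.01)]))[0].astype(int);y0,x0=u[1]-35,u[0]-48
  a=cv2.resize(im[y0:y0+75,x0:x0+96],None,fx=4,fy=4,interpolation=cv2.INTER_CUBIC)
  b=a.copy()
  for z in(.004,.014):
    q=proj(c,M2W(MP,[(x,y,z) for x,y in((.0225,.008),(.0625,.008),(.0625,.032),(.0225,.032))]))
    cv2.polylines(b,[np.round((q-[x0,y0]+.5)*4).astype(int)],True,(0,0,255),1)
  out.append(np.hstack([a,b]))
cv2.imwrite("pics/chk.png",np.vstack(out))
```

```text
top [283 197  17  26 402] [291.2 209.4]
scene [327 240  13   4  16] [333.6 241.6]
```

View pics/chk.png

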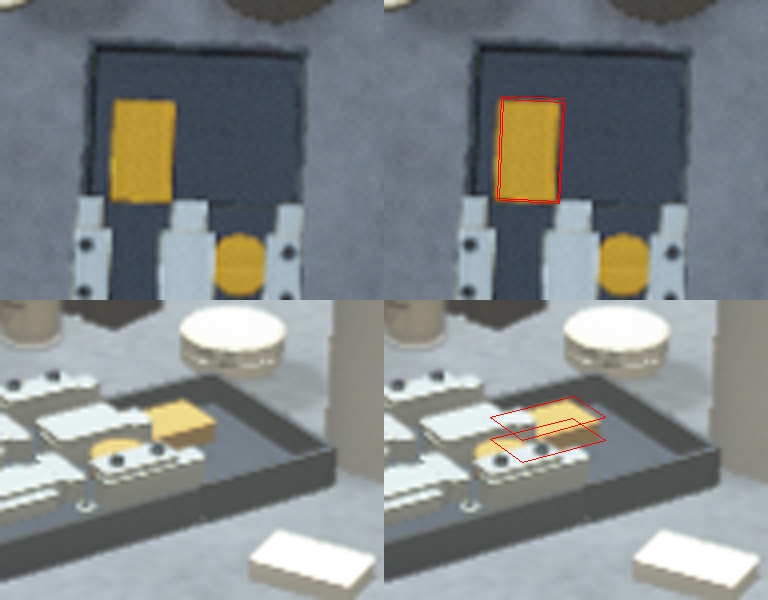

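The top view matches a flat ingot at mould x 22-62 mm. The scene view is ambiguous on tilt, because the visible side looks thin. I'll take two wrist views from above the pan.

>>> {"api": "arm_command", "payload": {
  "deltas": [
    {"linear":[0.015,0,-0.01],"turn":[0,0,0]},
    {"linear":[0.03,0,-0.01],"turn":[0,0,0]},
    {"linear":[0.03,0,-0.01],"turn":[0,0,0]},
    {"linear":[0.03,0,-0.01],"turn":[0,0,0]}
  ]
}}

```text
clock: 6.25
position: [0.3659, -0.4965, 0.1521]
orientation: [-3.14, 0.023, 0.002]
wrist_force: [-0.5, -0.6, 0.4]
gripper_width: 0.003
finger_force: 0.0
```

Run:
```python
from h import *
import pickle
k=calibration("wrist");im=get_image("wrist");pickle.dump((k,im),open("v1.pkl","wb"));print(k["tvec"],(-cv2.Rodrigues(k["rvec"])[0].T@k["tvec"].ravel()))
```

```text
[-0.48958348  0.34711756  0.40209528] [ 0.43350149 -0.496977    0.29487883]
```

>>> {"api": "arm_command", "payload": {
  "deltas": [
    {"linear":[0.03,-0.02,0],"turn":[0,0,0]},
    {"linear":[0.06,-0.04,0],"turn":[0,0,0]},
    {"linear":[0.09,-0.06,0],"turn":[0,0,0]},
    {"linear":[0.09,-0.06,0],"turn":[0,0,0]},
    {"linear":[0.09,-0.06,0],"turn":[0,0,0]}
  ]
}}

```text
clock: 6.8
position: [0.4568, -0.4378, 0.1527]
orientation: [-3.141, 0.023, 0.001]
wrist_force: [-1.4, -0.8, 0.5]
gripper_width: -0.002
finger_force: 0.0
```

Run:
```python
from h import *
import pickle
k=calibration("wrist");im=get_image("wrist");pickle.dump((k,im),open("v2.pkl","wb"))
o=[]
for f in("v1","v2"):
    k,im=pickle.load(open(f+".pkl","rb"));K=k["K"];R=cv2.Rodrigues(k["rvec"])[0]
    W=M2W(MP,[(.042,.02,.01)]);p=(R@W[0]+k["tvec"].ravel());r=np.hypot(p[0],p[1]);th=np.arctan2(r,p[2]);u=K[:2,2]+K[0,0]*th*p[:2]/r
    x0,y0=int(max(0,min(u[0]-60,520))),int(max(0,min(u[1]-60,360)));print(f,u,x0,y0)
    o.append(cv2.resize(im[y0:y0+120,x0:x0+120],(390,390),interpolation=cv2.INTER_CUBIC))
cv2.imwrite("pics/v.png",np.hstack(o))
```

```text
v1 [324.79793624  47.0927596 ] 264 0
v2 [401.99417475 163.53097809] 341 103
```

View pics/v.png

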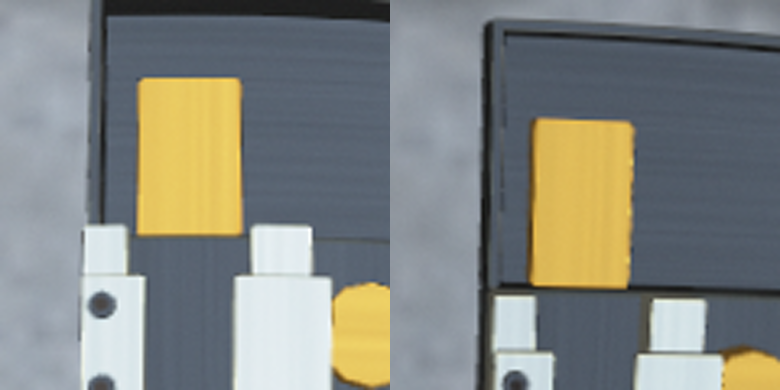

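Run:
```python
from h import *
import pickle
px={"v1":np.array([(138,78),(241,78),(243,236),(137,235)])/3.25+[264,0],"v2":(np.array([(538,119),(634,122),(629,287),(535,286)])-[390,0])/3.25+[341,103]}
V={}
for f in px:
    k,_=pickle.load(open(f+".pkl","rb"));K=k["K"];R=cv2.Rodrigues(k["rvec"])[0];d=(px[f]-K[:2,2])/K[0,0];r=np.linalg.norm(d,axis=1)
    ray=np.c_[d/r[:,None]*np.sin(r)[:,None],np.cos(r)]@R; V[f]=(-R.T@k["tvec"].ravel(),ray)
(c1,r1),(c2,r2)=V["v1"],V["v2"]
for i in range(4):
    t,_,_,_=np.linalg.lstsq(np.c_[r1[i],-r2[i]],c2-c1,rcond=None);P=(c1+t[0]*r1[i]+c2+t[1]*r2[i])/2
    c,s=np.cos(MP[2]),np.sin(MP[2]);q=P[:2]-MP[:2];print(np.round([c*q[0]+s*q[1],-s*q[0]+c*q[1],P[2]],4))
```

```text
[0.06   0.0336 0.0145]
[0.0604 0.0099 0.013 ]
[0.0208 0.0097 0.0131]
[0.0207 0.0336 0.0158]
```

The top corners stand at 13-16 mm with no fore-aft slope, so the ingot lies flat on the 4 mm floor. The arm is clear.

```bash
python3 -c "
from workcell import *
print(sign_off())"
```

```text
the job is handed in; nothing more can be done
None
```

The job is handed in. I pressed the ingot's slide to its stop and let it spring back. The ingot lies flat in the catch pan, the button is still in the mould, and the arm touches nothing.

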